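# Wedge the rocking stirrer

### The arm

A 6-joint arm with a two-finger parallel gripper is mounted at the origin on a cart in front of the work surface, level with it; the furniture and walls round the work are solid. World frame = base frame: x ahead of the robot, y to its left, z up, the work surface at z = 0. Lengths are in m, angles in rad, forces in N, time in s.
With the tool pointing down it reaches from about 0.275 to 0.725 m from the base axis. Payload 15.9 kg.
Tool frame: the origin (TCP) lies on the centre line of the jaws, within the pads' length; the fingertips stand ctrl.tip_extent ahead of it and the grasp point (between the pads) lies 2 mm behind it (ctrl.tip_extent is the distance from the TCP to the fingertips, in m); x points along the fingers, z is the direction in which the jaws open and shut, and the axes are right-handed (so a half turn about x gives the same grasp; the last joint's range is limited). The gripper opens to 85 mm and grips with 20 to 120 N. Pads are 22 mm wide; open, the fingers measure 114 mm over their backs; the gripper's body (76 mm by 85 mm) begins 54 mm behind the grasp point. The pads swing forward as they close: fully open they stand 13 mm farther back than shut.
Start: joints at [-1.204, 0.213, -0.034, 1.323, 0, 1.571], TCP at [0.179, -0.467, 0.248] pointing down, gripper open.
Joint ranges: [-2.98, 2.98], [-0.74, 1.72], [-1.14, 1.35], [-2.1, 2.04], [-1.57, 1.44], [-3.14, 3.14]. Speed limits (rad/s): [1.89, 1.89, 2.39, 2.57, 3.14, 3.14].

### API

Orientations are given as a rotation vector (axis times angle).
In Python, from station import ctrl gives the robot as it stands. The module is installed in compiled form; this text tells all that it offers.
- The arm moves only by the tool drive_tool, never from a script. Its argument "commands" is a list of rows, each a list of 6 numbers: the shift along the tool's x, y, z in m, then the turn, a rotation vector about the tool's x, y, z in degrees. A call has 1 to 5 rows; each row shifts and turns the commanded pose from where the row before left it, along the tool's axes as they then stand; what a row does not reach is not made up. A row lasts 1/10 s, in which the tool goes at most 50 mm and 8.59 degrees, less where a joint would pass 70% of its speed; a pose out of reach is approached as far as the arm can. A call is refused whole if a number of a shift passes 0.05 or a number of a turn 8.59, either way. A call with a gripper value outside its range is refused whole. "fingers" is the closure in counts, from 0 (fully open) to 255 (shut), set as the call begins (left out, the last holds). The fingers move at their own pace and stop on an object; the grip force is fixed at half the most. Time passes only in rows, so rows that do not move let the fingers close. It gives the time, the measured TCP pose, the force and the opening at its end, in the units of the state.
- ctrl.read_state(): the state, without advancing time (a new reading comes with each control period).
- ctrl.grab_frame(name): name is "scene" or "top" or "wrist"; returns (picture, depth): 420x560x3 uint8, red, green, blue; 420x560 float32, m along the optical axis (not along the pixel's ray), 0 where there is no reading.
- ctrl.get_calibration(name): a dict with "fx", "fy", "cx", "cy" (pixels), "k1" (the pictures are not rectified: a ray, as slopes to the right and down, at radius r is drawn at 1 + k1 r^2 times it, then the intrinsics apply), "pose" (4x4, takes a point from camera to world coordinates). Camera axes: x right, y down, z forward; pixel columns grow to the right and rows downward; lengths in m; the calibration is good to about 2 mm. A picture is of the moment at which its call begins: read the wrist's pose just before it. get_calibration takes no time and is no camera call; for the wrist camera it gives the pose at the moment of the call.
- ctrl.hand_in(): hands the job in, once; it reports no verdict.
The state is a dict: "time_s": time; "qpos": joint angles; "joint_velocities": joint speeds; "tau": joint torques, N m; "eef_pos": TCP position; "tcp_rot": TCP orientation; "ft_force": force on the tool from outside, world axes, zero at the start; "moment": the same for the moment, N m; "finger_gap": finger opening in m.
Only numpy, scipy, OpenCV 4.12 (cv2) and the standard library are available. Lean on these libraries where they do the work, as an engineer would, in place of code of your own. Each camera call takes 0.05 s, during which the arm holds its last target. There are 200 camera calls.

### The job

The magnetic stirrer rocks because its near right foot is too short. With the fingertips push the wooden wedge along the bench, thin end first, in under that foot from the right until it is tight and the foot bears on it, without jacking the stirrer out of level; then press firmly down on the stirrer's top above that foot to test that it no longer rocks, and let go. Pick nothing up, leave the stirrer where it stands, and do not knock over or move the beaker, bottle and carton.

Things in the scene. Friction and masses are not known exactly. Their poses are not given: they have to be found in the camera images.
- stirrer: Flat white magnetic stirrer, 160 (x) x 200 (y) x 68 mm high, about 3 kg, loose on the bench. Origin at bench height under its middle; its front with two black knobs faces its own -x, its own +y is its left side. Underside 22 mm above the bench, on round feet of 18 mm diameter at x = +-55, y = +-75 mm; three reach the bench, the one at (-55, -75) is too short.
- stirrer_corner (a point): Point on the stirrer's flat top, 68 mm up, straight above the short foot: the place to press. Unwedged, about 4 to 6 N down here tips the stirrer until the short foot meets the bench (0.08 to 0.15 rad); a firm test press is some 8 to 20 N, kept up for half a second.
- stirrer_foot (a point): Point at bench height on the axis of the short foot, at (-55, -75, 0) mm in the stirrer's frame. The foot's flat underside hangs 7 to 12 mm above the bench (different each time) while the stirrer stands level on the other three. Lifting the stirrer by this foot takes some 12 to 18 N.
- wedge: Loose wooden wedge, 65 g, flat on the bench to the right of the stirrer, thin end pointing roughly at the short foot: 120 mm long along its own y, 40 mm wide (x), 3 mm thick at the thin end (+y), rising evenly to 20 mm at the upright flat thick end (-y). Origin in the middle of its underside. Sliding free it resists with under 1 N; once tight, 5 to 15 N; pushed harder, the stirrer slides or rises.
- wedge_tip (a point): Middle of the wedge's thin end, at bench height.
- wedge_back (a point): Middle of the wedge's flat thick end, 10 mm up: the face to push on.
- beaker: Glass beaker, 45 mm wide and 58 mm high, standing loose on the stirrer's top toward its far left corner. Origin under its middle.
- bottle: Small capped bottle, 34 mm wide and 69 mm high, on the bench right of the stirrer, beyond the wedge. Origin under its middle.
- carton: Small cardboard carton, 30 x 48 x 16 mm, lying on the bench in front of the stirrer. Origin under its middle.
Not all that is in view belongs to the job. What is shaped like the beaker but blue or red is not meant.

How it is judged:
On the way, in this order (a step that is already met when the one before it is completed fails the run):
1. the wedge is under the short foot and carries it (contact force between wedge and stirrer above 1 N and y of wedge_tip in the frame of stirrer above -0.075 m), for 0.2 s.
2. the fingers press with at least 6 N on the stirrer's top above the short foot (grasp point within 50 mm, seen from above) for 0.3 s and it stays level (contact force between the fingers and stirrer above 6 N and horizontal distance between the grasp point and stirrer_corner below 0.05 m and height (world z) of the grasp point above 0.06 m and angle between stirrer's own z axis and vertical below 0.02 rad), for 0.3 s.
At the end, for the whole second after the job is handed in: The wedge lies flat on the bench under the short foot, its thin end past the foot's axis and within 40 mm of it sideways, and bears at least 0.5 N of the stirrer; the stirrer is level within 0.02 rad, has moved less than 30 mm, and all is at rest; the beaker still stands on it (contact force between wedge and stirrer above 0.5 N and y of wedge_tip in the frame of stirrer above -0.075 m and x of wedge_tip in the frame of stirrer between -0.095 and -0.015 m and angle between wedge's own z axis and vertical below 0.03 rad and angle between stirrer's own z axis and vertical below 0.02 rad and distance of stirrer from where it was at the start of the episode below 0.03 m and linear speed of each of stirrer, wedge below 0.01 m/s and angle between beaker's own z axis and vertical below 0.1 rad and z of beaker in the frame of stirrer above 0.06 m); the robot touches nothing.
It fails at once if the wedge is lifted (8 mm) or tipped (height (world z) of wedge above 0.008 m or angle between wedge's own z axis and vertical above 0.3 rad).
It fails at once if the stirrer is lifted, tipped over 0.2 rad or shoved more than 40 mm (height (world z) of stirrer above 0.015 m or angle between stirrer's own z axis and vertical above 0.2 rad or distance of stirrer from where it was at the start of the episode above 0.04 m).
It fails at once if the beaker, bottle or carton is knocked over or moved (more than 30 mm) (angle between any of beaker, bottle's own z axis and vertical above 0.5 rad or distance of beaker from where it was at the start of the episode above 0.05 m or distance of any of bottle, carton from where it was at the start of the episode above 0.03 m).
It also fails if it takes over 48 s, if anything falls off the work surface, if the arm or the gripper's body presses on something with over 40 N, if the wrist force passes 120 N, or if a joint passes its speed limit or range.

## Working session

There is one attempt and no reset: what is moved stays moved. The work goes in short steps, Python scripts to look and compute and a tool call to move; the robot and the scene stay as the last step left them, time stands still between calls to the robot, and variables do not carry over. Pictures are saved under pics/ and viewed, about 8 in all and at most 12, crops included, and the job is handed in when it is done.

Besides the shell and the picture viewer there is one more tool, called after ">>>" as name(argument=value, ...), one argument or row to a line, values as JSON. drive_tool: Moves the arm, as the interface text tells. Its arguments: {"type":"object","properties":{"commands":{"type":"array","items":{"type":"array","items":{"type":"number"}}},"fingers":{"type":"number"}},"required":["commands"]}

```bash
mkdir -p pics
cat > h.py <<'E'
import numpy as np, cv2
from station import ctrl
from scipy.spatial.transform import Rotation as R
def cloud(name):
    c=ctrl.get_calibration(name); rgb,d=ctrl.grab_frame(name)
    h,w=d.shape; K=np.array([[c['fx'],0,c['cx']],[0,c['fy'],c['cy']],[0,0,1.]])
    u,v=np.meshgrid(np.arange(w),np.arange(h))
    p=cv2.undistortPoints(np.stack([u,v],-1).reshape(-1,1,2).astype(np.float64),K,np.array([c['k1'],0,0,0.])).reshape(h,w,2)
    P=np.concatenate([p*d[...,None],d[...,None]],-1)@c['pose'][:3,:3].T+c['pose'][:3,3]
    return rgb,d,P,p,c
def ray(p,c,u,v,z):
    r=c['pose'][:3,:3]@np.array([*p[v,u],1]); o=c['pose'][:3,3]
    return o+r*(z-o[2])/r[2]
E
python3 - <<'E'
from h import *
s=ctrl.read_state(); print({k:np.round(v,3) for k,v in s.items()}, ctrl.tip_extent); print(R.from_rotvec(s['tcp_rot']).as_matrix().round(2))
for n in ['top','scene']:
    rgb,d,P,p,c=cloud(n); cv2.imwrite(f'pics/{n}0.png',rgb[...,::-1]); np.savez(f'{n}0.npz',rgb=rgb,d=d,P=P,p=p,pose=c['pose']); print(n,c['pose'].round(3).tolist(),c['fx'],c['k1'])
E
```

```text
{'time_s': np.float64(0.0), 'qpos': array([-1.204,  0.213, -0.035,  1.324, -0.   ,  1.571]), 'joint_velocities': array([-0.001,  0.   , -0.001, -0.001, -0.001, -0.   ]), 'tau': array([-1.0000e-03, -6.8617e+01,  4.8712e+01,  1.8000e-02,  0.0000e+00,
       -0.0000e+00]), 'eef_pos': array([ 0.179, -0.466,  0.248]), 'tcp_rot': array([ 0.936,  1.362, -0.935]), 'ft_force': array([ 0.365, -0.28 , -0.076]), 'moment': array([-0.009, -0.046,  0.04 ]), 'finger_gap': np.float64(0.085)} 0.017
[[-0.    0.93  0.36]
 [ 0.    0.36 -0.93]
 [-1.   -0.   -0.  ]]
top [[-0.012, -0.998, 0.067, 0.514], [-1.0, 0.012, -0.001, 0.042], [0.0, -0.067, -0.998, 1.05], [0.0, 0.0, 0.0, 1.0]] 440.07574508782415 -0.10652278033428937
scene [[-0.858, -0.387, 0.337, 0.292], [-0.513, 0.622, -0.592, 0.607], [0.019, -0.681, -0.732, 0.766], [0.0, 0.0, 0.0, 1.0]] 421.76220667146816 -0.08450165111580578
```

View pics/top0.png

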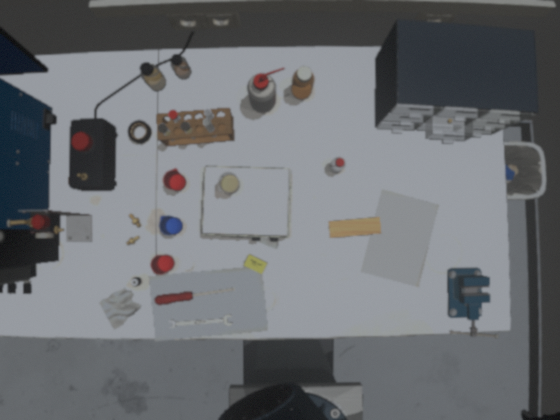

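View pics/scene0.png

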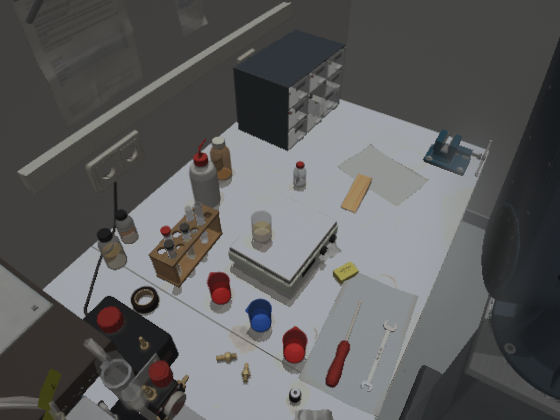

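Top view: the stirrer is at about (246,201), the wedge at (355,227), the bottle at (338,164), and the carton at (255,264). The scene view agrees. Next I'll measure them.

Run:
```python
from h import *
for n in ['top','scene']:
    D=np.load(n+'0.npz'); P=D['P'];d=D['d'];rgb=D['rgb'];p=D['p'];T=D['pose']
    hsv=cv2.cvtColor(rgb,cv2.COLOR_RGB2HSV); x,y,z=P[...,0],P[...,1],P[...,2]
    ok=d>0
    roi=ok&(x>.3)&(x<.75)&(y<.3)&(y>-.45)
    tb=roi&(abs(z)<.01)&(hsv[...,1]<40); print(n,'bench z',np.median(z[tb]))
    # stirrer top
    m=(roi&(abs(z-.068)<.006)&(hsv[...,1]<60)).astype(np.uint8)
    m=cv2.morphologyEx(m,cv2.MORPH_OPEN,np.ones((3,3)))
    k,l,st,_=cv2.connectedComponentsWithStats(m); i=1+np.argmax(st[1:,4]); q=l==i
    print(' stirrer z',np.median(z[q]),cv2.minAreaRect(P[q][:,:2].astype(np.float32)*1000),cv2.boxPoints(cv2.minAreaRect(P[q][:,:2].astype(np.float32)*1000)).round(1).tolist())
    # plane fit tilt
    A=np.c_[P[q][:,:2],np.ones(q.sum())]; print(' tilt',np.linalg.lstsq(A,P[q][:,2],rcond=None)[0])
    for nm,mm in [('wedge',(hsv[...,0]>8)&(hsv[...,0]<22)&(hsv[...,1]>90)&(y<-.02)&(x>.35)&(x<.62)&roi),('carton',(hsv[...,0]>23)&(hsv[...,0]<35)&(hsv[...,1]>90)&roi&(y>0)&(x<.46)&(x>.3))]:
        mm=cv2.morphologyEx(mm.astype(np.uint8),cv2.MORPH_OPEN,np.ones((3,3)))
        k,l,st,_=cv2.connectedComponentsWithStats(mm); i=1+np.argmax(st[1:,4]); q=l==i
        print(' ',nm,q.sum(),cv2.minAreaRect(P[q][:,:2].astype(np.float32)*1000),cv2.boxPoints(cv2.minAreaRect(P[q][:,:2].astype(np.float32)*1000)).round(1).tolist())
        if nm=='wedge':
            Q=P[q]; c,_,r=None,None,None
            yy=Q[:,1]; b=np.linspace(yy.min(),yy.max(),7)
            for j in range(6):
                s=(yy>=b[j])&(yy<=b[j+1]); print('   y %.3f x %.3f z %.4f n%d'%(yy[s].mean(),Q[s,0].mean(),np.median(Q[s,2]),s.sum()))
    bm=roi&(y<-.05)&(y>-.15)&(x>.5)&(z>.03)&(z<.1); print(' bottle',P[bm].mean(0) if bm.any() else None, P[bm].min(0),P[bm].max(0))
im=cv2.imread('pics/top0.png')[140:280,180:400]; cv2.imwrite('pics/topc.png',cv2.resize(im,None,fx=3.6,fy=3.6,interpolation=cv2.INTER_CUBIC))
```

```text
top bench z 0.00023405606380522137
 stirrer z 0.06829897069356017 ((587.6201171875, 108.26529693603516), (191.617919921875, 151.51593017578125), 87.71150970458984) [[508.1000061035156, 15.600000381469727], [659.5, 9.5], [667.0999755859375, 201.0], [515.7000122070312, 207.0]]
 tilt [-0.00034098  0.00122391  0.06833734]
  wedge 343 ((525.503173828125, -145.68093872070312), (30.37357521057129, 106.3572006225586), 3.287245273590088) [[507.29998779296875, -93.5], [513.4000244140625, -199.60000610351562], [543.7000122070312, -197.89999389648438], [537.5999755859375, -91.69999694824219]]
   y -0.191 x 0.527 z 0.0186 n71
   y -0.172 x 0.527 z 0.0150 n84
   y -0.156 x 0.525 z 0.0132 n68
   y -0.138 x 0.523 z 0.0102 n56
   y -0.120 x 0.514 z 0.0084 n32
   y -0.102 x 0.512 z 0.0061 n32
  carton 181 ((443.6937561035156, 92.33488464355469), (41.88031005859375, 24.44062042236328), 62.54388427734375) [[423.20001220703125, 79.4000015258789], [444.8999938964844, 68.0999984741211], [464.20001220703125, 105.30000305175781], [442.5, 116.5999984741211]]
 bottle [ 0.67042903 -0.10032288  0.05649089] [ 0.6
[... 535 characters left out ...]
[[503.1000061035156, -85.30000305175781], [511.29998779296875, -205.10000610351562], [550.2999877929688, -202.5], [542.0999755859375, -82.5999984741211]]
   y -0.192 x 0.529 z 0.0179 n79
   y -0.174 x 0.528 z 0.0156 n87
   y -0.154 x 0.527 z 0.0125 n97
   y -0.134 x 0.526 z 0.0093 n95
   y -0.115 x 0.525 z 0.0069 n87
   y -0.094 x 0.524 z 0.0052 n105
  carton 282 ((443.70977783203125, 93.4080810546875), (47.75612258911133, 30.162389755249023), 65.34905242919922) [[420.0, 78.0], [447.5, 65.4000015258789], [467.3999938964844, 108.80000305175781], [440.0, 121.4000015258789]]
 bottle [ 0.66950568 -0.09586532  0.05181649] [ 0.65569417 -0.11286602  0.03056037] [ 0.68794989 -0.08522359  0.07026672]
```

View pics/topc.png

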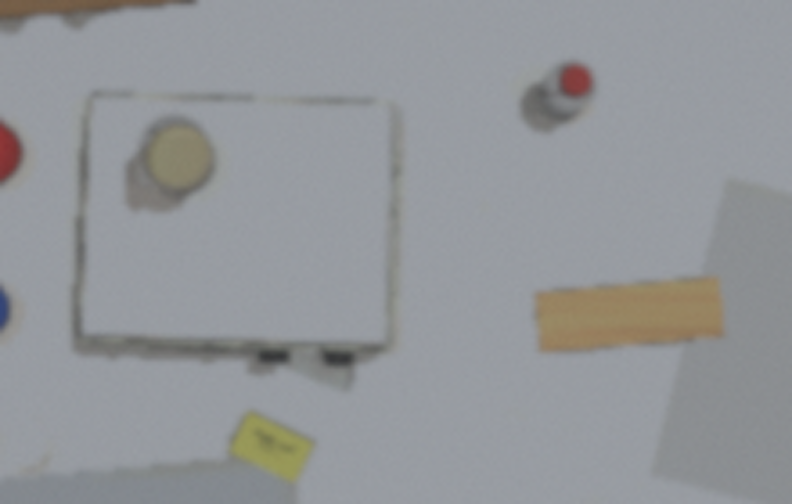

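Stirrer yaw is about -2.4°, and the short foot is at about (0.530, 0.036). The wedge back is at about (0.531, -0.204) with yaw about +3.8°. I'll go behind the wedge with the jaw axis across it and the fingers nearly shut, so the face pushes flat.

>>> drive_tool(
  commands=[
    [0,0.041,-0.009,0,0,0],
    [0,0.041,-0.009,0,0,0],
    [0,0.041,-0.009,0,0,0],
    [0,0.041,-0.009,0,0,0],
    [0,0.041,-0.009,0,0,0],
  ],
  fingers=225,
)

```text
time_s: 0.6
eef_pos: [0.3557, -0.35, 0.2481]
tcp_rot: [0.935, 1.361, -0.935]
ft_force: [0.8, -1.0, 0.2]
finger_gap: 0.0121
```

>>> drive_tool(
  commands=[
    [0,0.041,-0.009,0,0,0],
    [0,0.041,-0.009,0,0,0],
    [0,0.041,-0.009,0,0,0],
    [0,0.041,-0.009,0,0,0],
    [0,0.041,-0.009,0,0,0],
  ],
)

```text
time_s: 1.1
eef_pos: [0.531, -0.2343, 0.248]
tcp_rot: [0.935, 1.361, -0.935]
ft_force: [0.0, -0.8, 0.5]
finger_gap: 0.0102
```

>>> drive_tool(
  commands=[
    [0,0,0,-8.3,0,0],
    [0,0,0,-8.3,0,0],
    [0,0,0,-8.3,0,0],
    [0,0,0,-8.3,0,0],
  ],
)

```text
time_s: 1.5
eef_pos: [0.5297, -0.2355, 0.2479]
tcp_rot: [0.484, 1.517, -0.484]
ft_force: [0.1, -0.1, 0.4]
finger_gap: 0.0104
```

>>> drive_tool(
  commands=[
    [0,0,0,-8.3,0,0],
    [0,0,0,-8.3,0,0],
    [0,0,0,-8.3,0,0],
    [0,0,0,-8.3,0,0],
    [0,0,0,0,0,0],
  ],
)

```text
time_s: 2.0
eef_pos: [0.5296, -0.2356, 0.2479]
tcp_rot: [0.034, 1.571, -0.033]
ft_force: [-0.5, -0.7, 0.7]
finger_gap: 0.0101
```

Run:
```python
from h import *
s=ctrl.read_state(); print({k:np.round(v,3) for k,v in s.items()}, ctrl.tip_extent); print(R.from_rotvec(s['tcp_rot']).as_matrix().round(3))
rgb,d,P,p,c=cloud('wrist'); cv2.imwrite('pics/w1.png',rgb[...,::-1]);np.savez('w1.npz',rgb=rgb,d=d,P=P)
```

```text
{'time_s': np.float64(2.0), 'qpos': array([-0.419,  0.383,  0.195,  1.384, -0.   ,  1.195]), 'joint_velocities': array([ 0.001, -0.001,  0.003, -0.001, -0.   ,  0.184]), 'tau': array([ 6.0000e-03, -8.4068e+01,  4.8919e+01,  1.1000e-02, -0.0000e+00,
       -3.6760e+00]), 'eef_pos': array([ 0.53 , -0.236,  0.248]), 'tcp_rot': array([ 0.034,  1.571, -0.033]), 'ft_force': array([-0.468, -0.69 ,  0.657]), 'moment': array([ 0.026, -0.016,  0.004]), 'finger_gap': np.float64(0.01)} 0.017
[[-0.001  0.042  0.999]
 [ 0.     0.999 -0.042]
 [-1.     0.    -0.001]]
```

View pics/w1.png

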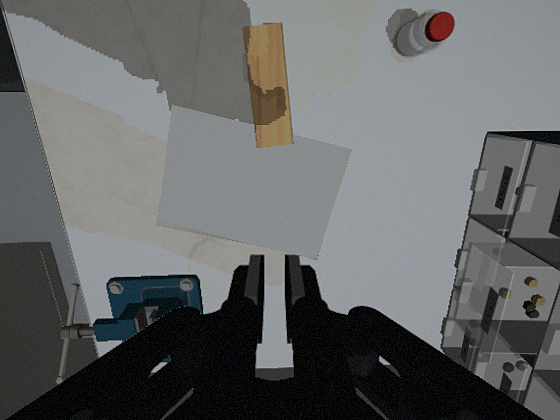

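The wrist view shows the wedge back edge at about row 146, cols 257–293. The finger tips are at about (255,260) and (292,260). I'll refine from this view.

Run:
```python
from h import *
D=np.load('w1.npz');P=D['P'];d=D['d'];hsv=cv2.cvtColor(D['rgb'],cv2.COLOR_RGB2HSV)
m=((hsv[...,0]>8)&(hsv[...,0]<24)&(hsv[...,1]>80)&(d>0)).astype(np.uint8); m[200:]=0
m=cv2.morphologyEx(m,cv2.MORPH_CLOSE,np.ones((5,5)))
k,l,st,_=cv2.connectedComponentsWithStats(m); q=(l==1+np.argmax(st[1:,4]))&(d>0)
Q=P[q]; print(cv2.boxPoints(cv2.minAreaRect(Q[:,:2].astype(np.float32)*1000)).round(1).tolist(), np.median(Q[Q[:,1]<-.19,2]))
f=(d>0)&(abs(P[...,0]-.53)<.08)&(abs(P[...,1]+.236)<.04)&(P[...,2]>.15)
F=P[f]; print(F.min(0),F.max(0), np.percentile(F[:,2],[0.1,1,5,20]))
F=F[F[:,2]<np.percentile(F[:,2],3)+.02]; print(F.min(0),F.max(0))
```

```text
[[502.3999938964844, -85.4000015258789], [510.3999938964844, -205.1999969482422], [549.5, -202.60000610351562], [541.5, -82.69999694824219]] 0.018683363750413934
[ 0.4669987  -0.2499305   0.23376123] [ 0.59136906 -0.21455611  0.32460454] [0.23551936 0.24186697 0.26201487 0.28567384]
[ 0.50375535 -0.24760456  0.23376123] [ 0.55449731 -0.22207631  0.27308495]
```

>>> drive_tool(
  commands=[
    [0.045,0,-0.006,0,0,0],
    [0.045,0,0,0,0,0],
    [0.045,0,0,0,0,0],
    [0.045,0,0,0,0,0],
    [0.03,0,0,0,0,0],
  ],
)

```text
time_s: 2.55
eef_pos: [0.5223, -0.2348, 0.0353]
tcp_rot: [0.04, 1.573, -0.039]
ft_force: [0.5, -0.1, 0.3]
finger_gap: 0.0101
```

>>> drive_tool(
  commands=[
    [0.01,0,0,0,0,0],
    [0.005,0,0,0,0,0],
    [0,0.005,0,0,0,0],
    [0,0.005,0,0,0,0],
    [0,0.005,0,0,0,0],
  ],
)

```text
time_s: 3.05
eef_pos: [0.5254, -0.2202, 0.0247]
tcp_rot: [0.035, 1.568, -0.036]
ft_force: [-0.2, -0.8, 0.2]
finger_gap: 0.0102
```

>>> drive_tool(
  commands=[
    [0,0.006,0,0,0,0],
    [0,0.006,0,0,0,0],
    [0,0.006,0,0,0,0],
    [0,0.006,0,0,0,0],
    [0,0.006,0,0,0,0],
  ],
)

```text
time_s: 3.55
eef_pos: [0.5258, -0.1899, 0.0233]
tcp_rot: [0.035, 1.571, -0.035]
ft_force: [-0.1, -0.8, 0.7]
finger_gap: 0.0102
```

>>> drive_tool(
  commands=[
    [0,0.006,0,0,0,0],
    [0,0.006,0,0,0,0],
    [0,0.006,0,0,0,0],
    [0,0.006,0,0,0,0],
    [0,0.006,0,0,0,0],
  ],
)

```text
time_s: 4.05
eef_pos: [0.5271, -0.16, 0.0233]
tcp_rot: [0.035, 1.571, -0.035]
ft_force: [0.2, -0.9, 0.2]
finger_gap: 0.0098
```

```bash
cat > look.py <<'E'
from h import *
import sys
s=ctrl.read_state(); print(s['eef_pos'].round(4),s['ft_force'].round(2),s['time_s'])
for n in ['scene','top']:
    rgb,d,P,p,c=cloud(n); hsv=cv2.cvtColor(rgb,cv2.COLOR_RGB2HSV); x,y,z=P[...,0],P[...,1],P[...,2]
    m=((hsv[...,0]>8)&(hsv[...,0]<22)&(hsv[...,1]>90)&(d>0)&(x>.42)&(x<.62)&(y>-.3)&(y<.06)&(z<.03)).astype(np.uint8)
    m=cv2.morphologyEx(m,cv2.MORPH_OPEN,np.ones((3,3)))
    k,l,st,_=cv2.connectedComponentsWithStats(m)
    if k>1:
        q=l==1+np.argmax(st[1:,4]); r=cv2.minAreaRect(P[q][:,:2].astype(np.float32)*1000); print(n,'wedge',np.round(r[1],1),round(r[2],2),cv2.boxPoints(r).round(1).tolist())
    t=((d>0)&(abs(z-.069)<.008)&(hsv[...,1]<60)&(x>.45)&(x<.72)&(y>0)&(y<.25)).astype(np.uint8)
    t=cv2.morphologyEx(t,cv2.MORPH_OPEN,np.ones((3,3)))
    k,l,st,_=cv2.connectedComponentsWithStats(t); q=l==1+np.argmax(st[1:,4]); Q=P[q]; r=cv2.minAreaRect(Q[:,:2].astype(np.float32)*1000)
    print(n,'stirrer',np.round(r[0],1),np.round(r[1],1),round(r[2],2),'tilt',np.linalg.lstsq(np.c_[Q[:,:2],np.ones(len(Q))],Q[:,2],rcond=None)[0].round(4))
    if len(sys.argv)>1: cv2.imwrite(f'pics/{n}_{sys.argv[1]}.png',rgb[...,::-1])
E
python3 look.py a
```

```text
[ 0.5271 -0.16    0.0233] [ 0.24 -0.93  0.23] 4.05
scene wedge [120.   45.4] 89.12 [[512.9000244140625, -150.89999389648438], [558.2999877929688, -151.60000610351562], [560.2000122070312, -31.600000381469727], [514.7999877929688, -30.899999618530273]]
scene stirrer [588.7 109.3] [193.5 151.9] 87.64 tilt [ 0.0036 -0.0041  0.0669]
top wedge [93.7 19.1] 89.12 [[531.0999755859375, -125.69999694824219], [550.2000122070312, -126.0], [551.5999755859375, -32.29999923706055], [532.5, -32.0]]
top stirrer [587.9 108.3] [191.6 151.2] 87.8 tilt [0.0004 0.0018 0.0678]
```

```bash
python3 -c "
import cv2
a=cv2.imread('pics/scene_a.png')[140:290,220:420];b=cv2.imread('pics/top_a.png')[140:290,180:380]
cv2.imwrite('pics/ca.png',cv2.resize(cv2.hconcat([a,b]),None,fx=2,fy=2,interpolation=cv2.INTER_CUBIC))"
```

```text
(no output)
```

View pics/ca.png

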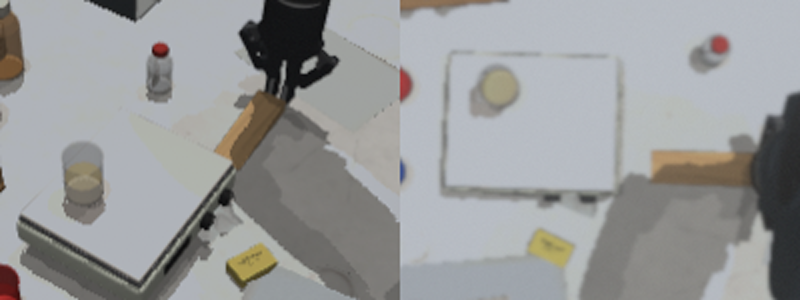

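Left, the fingers are behind the wedge and its tip is disappearing behind the stirrer. Right, the wedge is partly shadowed. I'll fit its edges by bins.

```bash
cat > edges.py <<'E'
from h import *
for n in ['scene','top']:
    rgb,d,P,p,c=cloud(n); hsv=cv2.cvtColor(rgb,cv2.COLOR_RGB2HSV); x,y,z=P[...,0],P[...,1],P[...,2]
    m=((hsv[...,0]>6)&(hsv[...,0]<24)&(hsv[...,1]>70)&(d>0)&(x>.42)&(x<.62)&(y>-.3)&(y<.02)&(z<.03))
    Q=P[m]
    for a in np.arange(-.18,.02,.012):
        s=Q[(Q[:,1]>=a)&(Q[:,1]<a+.012)]
        if len(s)>4: print(n,'y %.3f  x %.4f..%.4f z %.4f n%d'%(a+.006,*np.percentile(s[:,0],[2,98]),np.median(s[:,2]),len(s)))
E
python3 edges.py
```

```text
scene y -0.150  x 0.5151..0.5559 z 0.0177 n17
scene y -0.138  x 0.5131..0.5530 z 0.0175 n63
scene y -0.126  x 0.5134..0.5538 z 0.0159 n67
scene y -0.114  x 0.5140..0.5527 z 0.0139 n60
scene y -0.102  x 0.5155..0.5529 z 0.0134 n62
scene y -0.090  x 0.5155..0.5533 z 0.0121 n60
scene y -0.078  x 0.5166..0.5548 z 0.0107 n65
scene y -0.066  x 0.5178..0.5541 z 0.0092 n66
scene y -0.054  x 0.5179..0.5550 z 0.0077 n66
scene y -0.042  x 0.5180..0.5561 z 0.0057 n61
scene y -0.030  x 0.5187..0.5376 z 0.0050 n16
top y -0.138  x 0.5168..0.5497 z 0.0187 n71
top y -0.126  x 0.5169..0.5500 z 0.0176 n79
top y -0.114  x 0.5171..0.5501 z 0.0155 n75
top y -0.102  x 0.5173..0.5504 z 0.0143 n76
top y -0.090  x 0.5175..0.5505 z 0.0120 n77
top y -0.078  x 0.5177..0.5532 z 0.0105 n85
top y -0.066  x 0.5201..0.5534 z 0.0088 n80
top y -0.054  x 0.5204..0.5536 z 0.0067 n75
top y -0.042  x 0.5206..0.5539 z 0.0051 n75
top y -0.030  x 0.5207..0.5540 z 0.0032 n34
```

Wedge yaw is now -2.3°, as wanted. Its centreline sits about 9 mm to +x of the foot line, so I'll drift it back while pushing.

>>> drive_tool(
  commands=[
    [0,0.006,-0.001,0,0,0],
    [0,0.006,-0.001,0,0,0],
    [0,0.006,-0.001,0,0,0],
    [0,0.006,-0.001,0,0,0],
    [0,0.006,-0.001,0,0,0],
  ],
)

```text
time_s: 4.75
eef_pos: [0.5234, -0.1297, 0.0233]
tcp_rot: [0.035, 1.571, -0.035]
ft_force: [-0.0, 0.3, -0.5]
finger_gap: 0.0099
```

>>> drive_tool(
  commands=[
    [0,0.006,-0.001,0,0,0],
    [0,0.006,-0.001,0,0,0],
    [0,0.006,-0.001,0,0,0],
    [0,0.006,-0.001,0,0,0],
    [0,0,0,0,0,0],
  ],
)

```text
time_s: 5.25
eef_pos: [0.5204, -0.1054, 0.0233]
tcp_rot: [0.035, 1.571, -0.035]
ft_force: [0.3, 0.1, 0.2]
finger_gap: 0.0101
```

```bash
python3 edges.py; python3 look.py b
```

```text
scene y -0.090  x 0.5071..0.5447 z 0.0199 n47
scene y -0.078  x 0.5077..0.5458 z 0.0184 n69
scene y -0.066  x 0.5093..0.5473 z 0.0165 n72
scene y -0.054  x 0.5103..0.5486 z 0.0151 n72
scene y -0.042  x 0.5123..0.5506 z 0.0133 n73
scene y -0.030  x 0.5129..0.5485 z 0.0119 n45
scene y -0.018  x 0.5142..0.5218 z 0.0089 n12
top y -0.078  x 0.5106..0.5435 z 0.0182 n65
top y -0.066  x 0.5108..0.5461 z 0.0165 n80
top y -0.054  x 0.5133..0.5462 z 0.0146 n82
top y -0.042  x 0.5134..0.5488 z 0.0131 n81
top y -0.030  x 0.5159..0.5490 z 0.0109 n77
top y -0.018  x 0.5161..0.5505 z 0.0097 n77
top y -0.006  x 0.5186..0.5518 z 0.0081 n75
top y 0.006  x 0.5189..0.5520 z 0.0060 n53
[ 0.5206 -0.106   0.0233] [-0.32 -0.64  0.16] 5.35
scene wedge [72.4 39.2] 82.34 [[504.8999938964844, -91.0], [543.7999877929688, -96.19999694824219], [553.5, -24.399999618530273], [514.5999755859375, -19.200000762939453]]
scene stirrer [588.4 109.7] [192.9 152.8] 87.54 tilt [ 0.0051 -0.0042  0.066 ]
top wedge [77.5 18.9] 88.06 [[528.5999755859375, -71.19999694824219], [547.5, -71.80000305175781], [550.0999755859375, 5.599999904632568], [531.2000122070312, 6.300000190734863]]
top stirrer [587.9 108.6] [192.  152.3] 87.69 tilt [0.0013 0.0017 0.0673]
```

>>> drive_tool(
  commands=[
    [0,0.005,0,0,0,0],
    [0,0.005,0,0,0,0],
    [0,0.005,0,0,0,0],
    [0,0.005,0,0,0,0],
    [0,0.003,0,0,0,0],
  ],
)

```text
time_s: 5.95
eef_pos: [0.5217, -0.0826, 0.0233]
tcp_rot: [0.035, 1.571, -0.035]
ft_force: [-0.2, -0.9, 0.4]
finger_gap: 0.0101
```

```bash
python3 edges.py; python3 look.py c
```

```text
scene y -0.066  x 0.5082..0.5455 z 0.0191 n59
scene y -0.054  x 0.5090..0.5464 z 0.0178 n74
scene y -0.042  x 0.5099..0.5480 z 0.0164 n72
scene y -0.030  x 0.5109..0.5483 z 0.0149 n58
scene y -0.018  x 0.5116..0.5221 z 0.0138 n19
top y -0.054  x 0.5110..0.5462 z 0.0173 n48
top y -0.042  x 0.5111..0.5464 z 0.0159 n88
top y -0.030  x 0.5136..0.5465 z 0.0147 n79
top y -0.018  x 0.5138..0.5467 z 0.0131 n75
top y -0.006  x 0.5151..0.5493 z 0.0105 n77
top y 0.006  x 0.5164..0.5494 z 0.0099 n53
[ 0.5216 -0.0826  0.0233] [-0.1  -0.06 -0.09] 6.05
scene wedge [55.1 39.5] 83.01 [[505.8999938964844, -66.69999694824219], [545.0999755859375, -71.5], [551.7999877929688, -16.799999237060547], [512.5999755859375, -12.0]]
scene stirrer [588.4 109.3] [194.  151.4] 87.47 tilt [ 0.0045 -0.004   0.0664]
top wedge [54.  16.6] 88.74 [[529.5, -47.79999923706055], [546.0999755859375, -48.20000076293945], [547.2999877929688, 5.800000190734863], [530.7000122070312, 6.199999809265137]]
top stirrer [587.8 108.7] [191.9 151.8] 87.56 tilt [-0.0003  0.0014  0.0683]
```

>>> drive_tool(
  commands=[
    [0,0.002,0,0,0,0],
    [0,0.002,0,0,0,0],
    [0,0.002,0,0,0,0],
    [0,0.002,0,0,0,0],
    [0,0,0,0,0,0],
  ],
)

```text
time_s: 6.65
eef_pos: [0.522, -0.0749, 0.0233]
tcp_rot: [0.035, 1.57, -0.035]
ft_force: [-0.9, -0.1, 0.7]
finger_gap: 0.0099
```

>>> drive_tool(
  commands=[
    [0,0.002,0,0,0,0],
    [0,0.002,0,0,0,0],
    [0,0.002,0,0,0,0],
    [0,0,0,0,0,0],
    [0,0,0,0,0,0],
  ],
)

```text
time_s: 7.15
eef_pos: [0.5223, -0.0691, 0.0233]
tcp_rot: [0.035, 1.571, -0.035]
ft_force: [-0.2, 0.3, -0.4]
finger_gap: 0.0103
```

>>> drive_tool(
  commands=[
    [0,0.002,0,0,0,0],
    [0,0.002,0,0,0,0],
    [0,0,0,0,0,0],
  ],
)

```text
time_s: 7.45
eef_pos: [0.5224, -0.0649, 0.0233]
tcp_rot: [0.035, 1.571, -0.035]
ft_force: [-0.5, -0.5, -0.4]
finger_gap: 0.0099
```

>>> drive_tool(
  commands=[
    [0,0.002,0,0,0,0],
    [0,0.002,0,0,0,0],
    [0,0,0,0,0,0],
  ],
)

```text
time_s: 7.75
eef_pos: [0.5226, -0.0609, 0.0233]
tcp_rot: [0.035, 1.571, -0.035]
ft_force: [-0.2, -0.4, -0.7]
finger_gap: 0.0101
```

>>> drive_tool(
  commands=[
    [0,0.002,0,0,0,0],
    [0,0.001,0,0,0,0],
    [0,0,0,0,0,0],
  ],
)

```text
time_s: 8.05
eef_pos: [0.5228, -0.0584, 0.0233]
tcp_rot: [0.035, 1.57, -0.036]
ft_force: [-0.5, -4.1, 0.1]
finger_gap: 0.01
```

>>> drive_tool(
  commands=[
    [0,0.0005,0,0,0,0],
    [0,0,0,0,0,0],
    [0,0,0,0,0,0],
  ],
)

```text
time_s: 8.35
eef_pos: [0.5228, -0.0581, 0.0233]
tcp_rot: [0.035, 1.57, -0.036]
ft_force: [1.1, -5.4, -1.1]
finger_gap: 0.0099
```

>>> drive_tool(
  commands=[
    [0,0.0005,0,0,0,0],
    [0,0,0,0,0,0],
    [0,0,0,0,0,0],
  ],
)

```text
time_s: 8.65
eef_pos: [0.5228, -0.0578, 0.0233]
tcp_rot: [0.035, 1.57, -0.037]
ft_force: [1.1, -7.0, 0.3]
finger_gap: 0.01
```

>>> drive_tool(
  commands=[
    [0,0.0008,0,0,0,0],
    [0,0,0,0,0,0],
    [0,0,0,0,0,0],
  ],
)

```text
time_s: 8.95
eef_pos: [0.5229, -0.0572, 0.0233]
tcp_rot: [0.035, 1.57, -0.037]
ft_force: [-0.9, -8.7, 0.4]
finger_gap: 0.0098
```

```bash
python3 edges.py|grep top; python3 look.py d
```

```text
top y -0.018  x 0.5216..0.5467 z 0.0157 n17
top y -0.006  x 0.5139..0.5468 z 0.0144 n76
top y 0.006  x 0.5141..0.5470 z 0.0131 n54
[ 0.5228 -0.0572  0.0233] [-0.26 -9.03  0.21] 9.05
scene wedge [31.9 41.8] 72.27 [[502.6000061035156, -38.79999923706055], [542.5, -51.5], [552.2000122070312, -21.100000381469727], [512.4000244140625, -8.399999618530273]]
scene stirrer [588.5 110. ] [192.6 152. ] 87.35 tilt [ 0.0043 -0.0044  0.0666]
top wedge [18.8  9.5] 89.23 [[535.0, -12.699999809265137], [544.4000244140625, -12.800000190734863], [544.7000122070312, 6.0], [535.2000122070312, 6.099999904632568]]
top stirrer [587.5 108.6] [191.4 151.1] 87.58 tilt [-0.0003  0.0015  0.0683]
```

The wedge is tight at 9 N, with the stirrer level and not shifted. Now I'll retract, rise and go over the corner.

>>> drive_tool(
  commands=[
    [0,-0.005,0,0,0,0],
    [0,-0.015,0,0,0,0],
    [0,-0.02,0,0,0,0],
    [-0.045,0,0,0,0,0],
    [-0.045,0,0,0,0,0],
  ],
)

```text
time_s: 9.65
eef_pos: [0.5197, -0.0974, 0.1136]
tcp_rot: [0.037, 1.573, -0.036]
ft_force: [1.4, -0.1, 1.5]
finger_gap: 0.01
```

>>> drive_tool(
  commands=[
    [-0.02,0,0,0,0,0],
    [0,0.045,0.001,0,0,0],
    [0,0.045,0.001,0,0,0],
    [0,0.043,0.001,0,0,0],
    [0,0,0,0,0,0],
  ],
)

```text
time_s: 10.15
eef_pos: [0.5302, 0.0398, 0.1334]
tcp_rot: [0.033, 1.57, -0.031]
ft_force: [-0.2, -1.1, -0.3]
finger_gap: 0.0101
```

```bash
python3 edges.py; python3 look.py e; python3 -c "
import cv2
a=cv2.imread('pics/scene_e.png')[140:290,220:420];b=cv2.imread('pics/top_e.png')[140:290,180:380]
cv2.imwrite('pics/ce.png',cv2.resize(cv2.hconcat([a,b]),None,fx=2,fy=2,interpolation=cv2.INTER_CUBIC))"
```

```text
scene y -0.042  x 0.5097..0.5467 z 0.0194 n51
scene y -0.030  x 0.5093..0.5470 z 0.0187 n71
scene y -0.018  x 0.5099..0.5231 z 0.0162 n25
scene y -0.006  x 0.5106..0.5143 z 0.0132 n12
[0.5301 0.0365 0.1333] [-0.11 -0.58  1.14] 10.25
scene wedge [29.3 41.9] 57.72 [[497.8999938964844, -33.900001525878906], [533.4000244140625, -56.29999923706055], [549.0, -31.5], [513.5, -9.100000381469727]]
scene stirrer [588.4 108.9] [194.1 152.2] 87.27 tilt [ 0.0044 -0.0037  0.0664]
top stirrer [590.5 186.6] [ 36.5 149.4] 88.0 tilt [ 0.0012 -0.0199  0.0713]
```

View pics/ce.png

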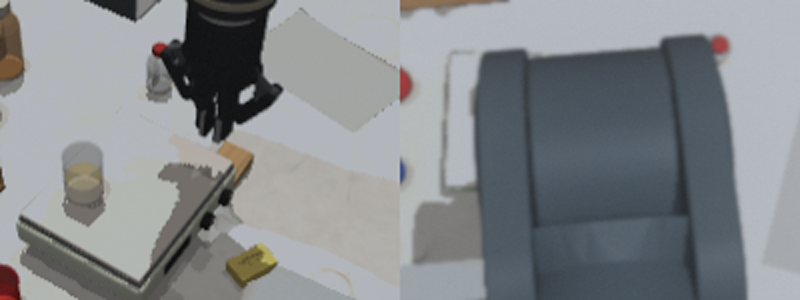

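The fingers are above the near right corner, with the wedge still in place and everything else undisturbed. Now I'll descend.

>>> drive_tool(
  commands=[
    [0.015,0,0,0,0,0],
    [0.015,0,0,0,0,0],
    [0.01,0,0,0,0,0],
    [0.003,0,0,0,0,0],
    [0,0,0,0,0,0],
  ],
)

```text
time_s: 10.85
eef_pos: [0.5299, 0.0358, 0.0902]
tcp_rot: [0.036, 1.571, -0.036]
ft_force: [0.4, -0.0, 0.3]
finger_gap: 0.0102
```

>>> drive_tool(
  commands=[
    [0.002,0,0,0,0,0],
    [0.002,0,0,0,0,0],
    [0,0,0,0,0,0],
  ],
)

```text
time_s: 11.15
eef_pos: [0.5301, 0.0364, 0.0863]
tcp_rot: [0.035, 1.57, -0.035]
ft_force: [0.2, -0.4, 0.1]
finger_gap: 0.0098
```

>>> drive_tool(
  commands=[
    [0.001,0,0,0,0,0],
    [0.001,0,0,0,0,0],
    [0,0,0,0,0,0],
  ],
)

```text
time_s: 11.45
eef_pos: [0.5302, 0.0364, 0.0852]
tcp_rot: [0.035, 1.57, -0.035]
ft_force: [-5.4, 0.1, 14.3]
finger_gap: 0.0104
```

>>> drive_tool(
  commands=[
    [0.001,0,0,0,0,0],
    [0.0005,0,0,0,0,0],
    [0,0,0,0,0,0],
  ],
)

```text
time_s: 11.75
eef_pos: [0.5302, 0.0364, 0.0849]
tcp_rot: [0.035, 1.569, -0.035]
ft_force: [-13.7, -2.0, 37.5]
finger_gap: 0.0101
```

Stiff contact, and more force than needed. I'll ease back to about 14 N and hold.

>>> drive_tool(
  commands=[
    [-0.0014,0,0,0,0,0],
    [0,0,0,0,0,0],
    [0,0,0,0,0,0],
    [0,0,0,0,0,0],
    [0,0,0,0,0,0],
  ],
)

```text
time_s: 12.25
eef_pos: [0.5304, 0.0364, 0.0852]
tcp_rot: [0.035, 1.569, -0.035]
ft_force: [-4.5, -1.8, 15.7]
finger_gap: 0.0105
```

```bash
python3 look.py f
```

```text
[0.5304 0.0364 0.0852] [-4.52 -1.79 15.71] 12.25
scene wedge [18.5 34.3] 7.56 [[505.8999938964844, -10.399999618530273], [510.3999938964844, -44.29999923706055], [528.7999877929688, -41.900001525878906], [524.2999877929688, -7.900000095367432]]
scene stirrer [588.3 109.8] [193.9 152. ] 87.21 tilt [ 0.0033 -0.0038  0.067 ]
top stirrer [590.4 178.1] [ 52.4 151.1] 86.77 tilt [ 0.0005 -0.0054  0.069 ]
```

>>> drive_tool(
  commands=[
    [-0.002,0,0,0,0,0],
    [-0.01,0,0,0,0,0],
    [-0.04,0,0,0,0,0],
    [-0.04,0,0,0,0,0],
    [-0.04,0,0,0,0,0],
  ],
)

```text
time_s: 12.85
eef_pos: [0.5297, 0.0364, 0.2183]
tcp_rot: [0.035, 1.57, -0.035]
ft_force: [0.9, 0.4, -0.9]
finger_gap: 0.01
```

>>> drive_tool(
  commands=[
    [0,-0.045,0,0,0,0],
    [0,-0.045,0,0,0,0],
    [0,-0.045,0,0,0,0],
    [0,-0.045,0,0,0,0],
    [0,-0.045,0,0,0,0],
  ],
)

```text
time_s: 13.35
eef_pos: [0.5195, -0.1902, 0.217]
tcp_rot: [0.035, 1.57, -0.035]
ft_force: [1.3, -0.9, 0.4]
finger_gap: 0.0102
```

>>> drive_tool(
  commands=[
    [0,-0.04,0,0,0,0],
    [0,0,0,0,0,0],
    [0,0,0,0,0,0],
  ],
)

```text
time_s: 13.65
eef_pos: [0.5179, -0.229, 0.2164]
tcp_rot: [0.037, 1.57, -0.037]
ft_force: [0.6, 0.2, 0.1]
finger_gap: 0.0099
```

```bash
python3 edges.py; python3 look.py g; python3 -c "
import cv2
a=cv2.imread('pics/scene_g.png')[140:290,220:420];b=cv2.imread('pics/top_g.png')[140:290,180:380]
cv2.imwrite('pics/cg.png',cv2.resize(cv2.hconcat([a,b]),None,fx=2,fy=2,interpolation=cv2.INTER_CUBIC))"
```

```text
scene y -0.042  x 0.5092..0.5465 z 0.0194 n50
scene y -0.030  x 0.5097..0.5473 z 0.0181 n74
scene y -0.018  x 0.5102..0.5217 z 0.0161 n22
scene y -0.006  x 0.5103..0.5145 z 0.0153 n10
top y -0.042  x 0.5112..0.5442 z 0.0191 n45
top y -0.030  x 0.5112..0.5450 z 0.0178 n85
top y -0.018  x 0.5114..0.5466 z 0.0159 n83
top y -0.006  x 0.5116..0.5469 z 0.0143 n79
top y 0.006  x 0.5117..0.5470 z 0.0128 n62
[ 0.5181 -0.2276  0.2165] [ 1.28  0.07 -0.18] 13.75
scene wedge [29.9 44.5] 57.86 [[496.5, -32.79999923706055], [534.2000122070312, -56.5], [550.0999755859375, -31.200000762939453], [512.4000244140625, -7.5]]
scene stirrer [588.6 109.5] [194.2 152. ] 87.68 tilt [ 0.0032 -0.0039  0.0671]
top wedge [47.  30.7] 89.24 [[513.5, -40.5], [544.0999755859375, -40.900001525878906], [544.7000122070312, 6.099999904632568], [514.0999755859375, 6.5]]
top stirrer [587.9 108.9] [192.3 151.7] 87.34 tilt [0.0009 0.0012 0.0676]
```

View pics/cg.png

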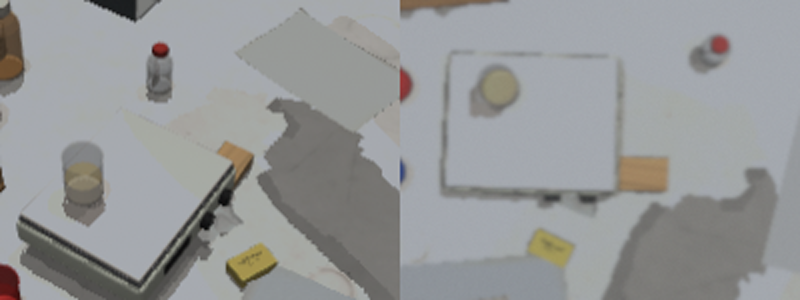

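The final view shows the wedge under the near right foot and unmoved since the push. The stirrer is level, the beaker, bottle and carton are in place, and the arm is clear.

```bash
python3 -c "
from station import ctrl
print(ctrl.hand_in())"
```

```text
the job is handed in; nothing more can be done
None
```

I pushed the wedge in under the short foot until it was tight, tested the corner with a press, let go, backed the arm clear and handed the job in at about 14 s.

- **Wedge:** I pushed it with the nearly shut fingers until it resisted with about 9 N. Its tip is roughly 38 mm past the foot's axis, and its centreline is within a few mm of the foot sideways. That tip position is worked out from the wedge's back end and its 120 mm length, because the tip is hidden under the stirrer.
- **Press:** I held about 16 N for half a second above the foot, and the stirrer's top stayed level. The press first overshot to about 37 N for a moment, above the 8 to 20 N suggested, because the contact was stiff. I eased it back before the hold.
- **Last checks:** The stirrer's fitted tilt is 0.005 rad or less and its measured position is within about 1 mm of the start. The wedge did not move during the press, and the beaker, bottle and carton look undisturbed in the pictures.
- **Not checked or imperfect:** I could not measure the force between wedge and foot directly. Midway, while I shifted the wedge sideways, it turned to about -5.7°; the later straight pushing brought it nearly square again.

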